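# Find the hidden release notch of the candle mould and press its key

## Robot

A 6-joint arm with a two-finger parallel gripper is mounted at the origin on the work surface. World frame = base frame: x ahead of the robot, y to its left, z up, the work surface at z = 0. Lengths are in mm, angles in rad, forces in N, time in s.
With the tool pointing down it reaches from about 275 to 1000 mm from the base axis. Payload 8.4 kg.
Tool frame: the origin (TCP) lies midway between the tips of the shut fingers; the grasp point (between the pads) lies 19 mm behind it; z points along the fingers, y is the line along which they close (so a half turn about z gives the same grasp; the last joint's range is limited). The gripper opens to 85 mm and grips with 20 to 120 N. Pads are 22 mm wide; open, the fingers measure 114 mm over their backs; the gripper's body (76 mm by 85 mm) begins 54 mm behind the grasp point. The pads swing forward as they close: fully open they stand 13 mm farther back than shut.
Start: joints at [-1.159, 0.353, 1.633, -0, 1.155, -0.002], TCP at [251.306, -572.253, 231.281] pointing down, gripper open.
Joint ranges: [-2.63, 2.63], [-0.92, 2.1], [0.06, 2.66], [-1.3, 4.44], [0, 2.69], [-3.02, 3.02]. Speed limits (rad/s): [2.22, 2.22, 2.79, 3.14, 3.14, 3.14].

## Interface

Orientations are given as [roll, pitch, yaw] about the fixed x, y, z axes, in that order (R = Rz(yaw) Ry(pitch) Rx(roll)).
In Python, from rig import r gives the robot as it stands.
- The arm moves only by the shell command python3 -m inch 'ROWS' [OPENING] [FORCE]. ROWS is JSON, a list that holds one entry, the list of rows, each a list of 6 numbers: the shift along the tool's x, y, z scaled (see below), then the turn, a rotation vector about the tool's x, y, z scaled (see below). In form: [[[tx, ty, tz, wx, wy, wz], ...]]. A call has 1 to 8 rows; each row is the pose to reach, as a shift and turn from the pose commanded when the call began, along the tool's axes at that moment, turning the shorter way round; what a row does not reach only later rows make up. The controller multiplies each number of a shift by 20 cm and each number of a turn by pi rad. A row lasts 1/12 s, in which the tool goes at most 41.7 mm and 7.16 degrees, less where a joint would pass 70% of its speed; a pose out of reach is approached as far as the arm can. A call with a number of a shift or a turn outside -1 to 1 is refused whole. A call with a gripper value outside its range is refused whole. OPENING is the gripper's target within -1 to 1 (fully open at 1, half-way at 0, shut at -1), set as the call begins (- or left out, the last holds). The fingers move at their own pace and stop on an object; FORCE is the grip in N (left out, the last holds). Time passes only in rows, so rows that repeat a pose let the fingers close. It gives the time, the measured TCP pose, the force, the opening and the grip force at its end, in the units of the state.
- r.sense(): the state, without advancing time (a new reading comes with each control period).
- r.grab_frame(name): name is "scene" or "top" or "wrist"; returns the picture (384x512x3 uint8, red, green, blue); there is no depth.
- r.camera_info(name): a dict with "K" (3x3 intrinsics, pixels), "rvec" (rotation vector, rad) and "tvec" (3), from world to camera coordinates, as OpenCV has them; the wrist camera has in their place "mount" (4x4, takes a point from camera to tool coordinates, whose origin is the TCP and whose axes are the flange's). Camera axes: x right, y down, z forward; pixel columns grow to the right and rows downward; lengths in mm; the calibration is good to about 2 mm. The wrist camera is an equidistant fisheye: a pixel r from the principal point sees the ray r / f radians off the axis. A picture is of the moment at which its call begins: read the wrist's pose just before it. camera_info takes no time and is no camera call.
- r.sign_off(): hands the job in; it is judged then, once.
The state is a dict: "clock": time; "qpos": joint angles; "qvel": joint speeds; "joint_efforts": joint torques, N m; "eef_pos": TCP position; "tcp_rot": TCP orientation; "contact_force": force on the tool from outside, world axes, zero at the start; "wrist_torque": the same for the moment, N m; "opening": opening from 0.0 (shut) to 1.0 (fully open); "grasp_force": force on a finger pad.
Only numpy, scipy, OpenCV 4.12 (cv2) and the standard library are available. Lean on these libraries where they do the work, as an engineer would, in place of code of your own. Each camera call takes 0.05 s, during which the arm holds its last target. There are 200 camera calls.

## Task

Free the three wax pucks from the metal candle mould: with the gripper closed, set the fingertips on the ledge along the mould's near side, close to one end, and slide them along it towards the middle until you feel the unmarked notch, then press the key inside the notch all the way down, so that the mould raises the pucks, and move clear. Leave the pucks standing in their pockets untouched, and do not disturb the jars, lids, bottle and clothes peg.

Things in the scene. Friction and masses are not known exactly. Their poses are not given: they have to be found in the camera images.
- mould: Fixed aluminium candle mould, 142 (x) x 324 (y) x 55 mm high, yaw varies. Origin: centre of its underside. Along its -x side, facing the robot, runs a ledge 32 mm deep (x -71 to -39 mm), 300 mm long, between two 12 mm thick end cheeks as high as the mould. Behind it stands the block with three round pockets (47 mm wide) at x +16, y -100, 0, +100 mm.
- ledge (a point): Middle of the ledge's flat top (mould x -55, y 0, z +45 mm), 10 mm below the mould's top. Axes as the mould's: y along the ledge, -x out of its front. One notch, 48 mm along y, as deep front to back as the ledge, open above and to the front, breaks the ledge; its centre lies anywhere from y -45 to +45 mm and is not reported: feel or see it. The rest of the ledge is flat.
- key (a joint): Release key: metal block, 44 mm along the ledge x 30 mm, that fills the bottom of the notch, its flat top 10 mm below the ledge's top when up. Value in m: 0 = up, 0.010 = fully down. It moves straight down against 4 to 5 N of steady resistance, stays where it is left, and raises the pucks by as much as it goes down.
- puck0: Loose wax puck, 44 mm diameter x 28 mm high, 35 g, in the mould's pocket at y -100 mm; origin at the centre of its underside, 25 mm above the mould's origin before, 35 mm after the release (it then stands 8 mm proud of the mould). Axis z up.
- puck1: The same in the middle pocket, y 0.
- puck2: The same in the pocket at y +100 mm.
- jar0: Bystander: open amber jar, 72 mm wide, 85 mm high, loose, to the mould's right (-y) side; origin at the centre of its underside.
- jar1: Bystander: a jar like jar0, to the mould's left (+y).
- lid0: Bystander: black jar lid lying hollow side up, 78 mm wide, 14 mm high, loose, on the table in front of the ledge.
- lid1: Bystander: a lid like lid0, to the mould's left.
- vial: Bystander: small amber bottle, 26 mm wide, 55 mm high, loose, to the mould's right.
- peg: Bystander: wooden clothes peg lying flat, 74 x 11 x 16 mm, loose, on the table in front of the ledge.
Not all that is in view belongs to the job. What is shaped like the puck0 but green or pink is not meant. Leave any purple look-alike of the puck2 alone.

How it is judged:
By the outcome, as a careful person would: the job done as asked, in the order asked, and still so for the second after the job is handed in, with the robot touching nothing.
It also fails if it takes over 64 s, if anything falls off the work surface, if the arm or the gripper's body presses on something with over 40 N, if the wrist force passes 120 N, or if a joint passes its speed limit or range.

## Working session

There is one attempt and no reset: what is moved stays moved. The work goes in short steps, Python scripts to look and compute and a shell command to move; the robot and the scene stay as the last step left them, time stands still between calls to the robot, and variables do not carry over. Pictures are saved under pics/ and viewed, at most 10 in all, crops included, and the job is handed in when it is done.

```bash
mkdir -p pics; python3 - <<'E'
from rig import r
import cv2
for n in("scene","top"):
    cv2.imwrite(f"pics/{n}0.png",cv2.resize(r.grab_frame(n)[:,:,::-1],(800,600),interpolation=cv2.INTER_CUBIC))
    print(r.camera_info(n))
s=r.sense();print(s["clock"],s["eef_pos"],s["tcp_rot"],s["contact_force"])
E
```

```text
{'K': array([[494.42040983,   0.        , 248.86203815],
       [  0.        , 494.42040983, 184.62461515],
       [  0.        ,   0.        ,   1.        ]]), 'rvec': array([ 1.69423243,  1.90008946, -0.74810126]), 'tvec': array([  65.08420996, -382.49710097, 1648.17883353])}
{'K': array([[374.67025889,   0.        , 254.23319555],
       [  0.        , 374.67025889, 188.14448166],
       [  0.        ,   0.        ,   1.        ]]), 'rvec': array([ 2.08851291, -2.10346747,  0.25220537]), 'tvec': array([-3.35035096e-01,  5.91220590e+02,  8.05175536e+02])}
0.1 [ 251.14870266 -571.85546088  230.64726857] [-3.14036545e+00 -8.71138151e-06  4.13796562e-01] [0.04591158 0.02962504 0.7051293 ]
```

View pics/top0.png

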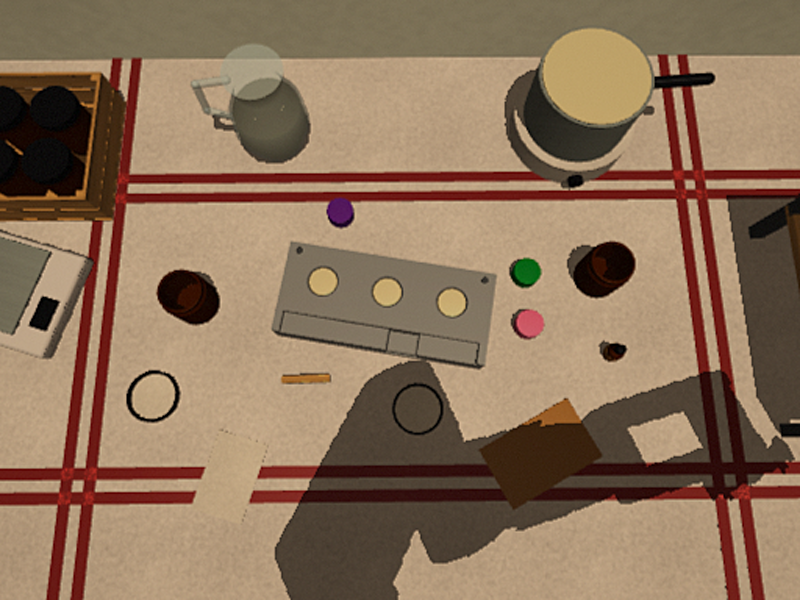

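View pics/scene0.png

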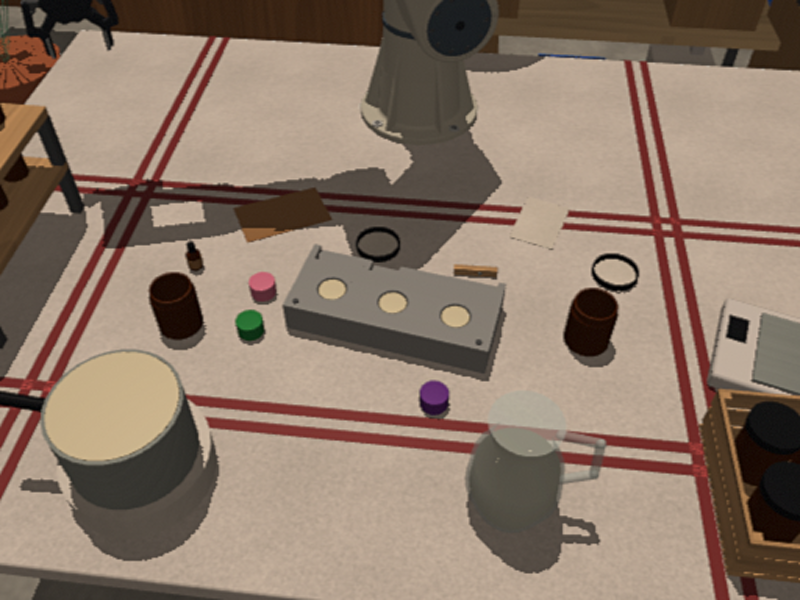

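The top view shows the mould with its top corners at about (292,242), (496,274), (485,366) and (273,332), and its pucks at (323,281), (387,292) and (452,302). Lines across the ledge at x≈388 and 420 look like the notch. The green, pink and purple look-alikes are outside the mould, and lid0 (417,408) and the peg (305,379) lie in front.

```bash
cat > h.py <<'E'
from rig import r
import numpy as np, cv2
from scipy.optimize import least_squares
from scipy.spatial.transform import Rotation as R
def ray(n,uv,z):
    c=r.camera_info(n);M=cv2.Rodrigues(c["rvec"])[0];C=-M.T@c["tvec"]
    uv=(np.array(uv,float)+.5)/1.5625-.5
    d=(np.linalg.inv(c["K"])@np.c_[uv,np.ones(len(uv))].T).T@M
    return C+d*((z-C[2])/d[:,2])[:,None]
def proj(n,P):
    c=r.camera_info(n)
    return (cv2.projectPoints(np.array(P,float),c["rvec"],c["tvec"],c["K"],None)[0][:,0]+.5)*1.5625-.5
E
python3 - <<'E'
from h import *
np.set_printoptions(suppress=True,precision=1)
M=np.array([[71,162,55],[71,-162,55],[-71,-162,55],[-71,162,55],[16,100,53],[16,0,53],[16,-100,53.]])
top=[(292,242),(496,274),(485,366),(273,332),(323,281),(387,292),(452,302)]
sc_p=[(456,316),(393,302),(332,289)]
W=lambda p:np.c_[M[:,:2]@np.array([[np.cos(p[2]),np.sin(p[2])],[-np.sin(p[2]),np.cos(p[2])]])+p[:2],M[:,2]]
f=lambda p:np.r_[(proj("top",W(p))-top).ravel(),(proj("scene",W(p)[4:])-sc_p).ravel()]
s=least_squares(f,[550,0,0],loss="soft_l1");p=s.x;print(p[:2],"yaw %.4f"%p[2]);print(f(p).reshape(-1,2))
q=ray("top",[(388,330),(420,337),(388,352),(417,357),(417,408),(305,379)],45)
q[4:]=ray("top",[(417,408),(305,379)],10)
c,s_=np.cos(p[2]),np.sin(p[2])
print("mould frame notch/lid/peg",(q[:,:2]-p[:2])@np.array([[c,-s_],[s_,c]]))
for y in(130,-130,0):print("ledge",y,p[:2]+[c*-55-s_*y,s_*-55+c*y])
g=r.grab_frame("top")[:,:,::-1]; a=g[195:240,170:318]
cv2.imwrite("pics/crop.png",cv2.resize(a,None,fx=5.4,fy=5.4,interpolation=cv2.INTER_CUBIC))
E
```

```text
[583.6  13.5] yaw -0.1693
[[-1.3 -0.6]
 [ 1.3 -0.2]
 [ 0.6 -1. ]
 [-1.6 -1.9]
 [ 0.2  0.6]
 [ 0.4 -0.2]
 [ 0.2  0.1]
 [-0.1 -1.4]
 [ 0.3 -0.9]
 [ 0.6 -1. ]]
mould frame notch/lid/peg [[ -40.8  -10.3]
 [ -43.6  -59.9]
 [ -73.9  -15.8]
 [ -74.3  -60. ]
 [-146.9  -72.5]
 [-131.3  105.4]]
ledge 130 [551.3 150.9]
ledge -130 [ 507.5 -105.4]
ledge 0 [529.4  22.7]
```

View pics/crop.png

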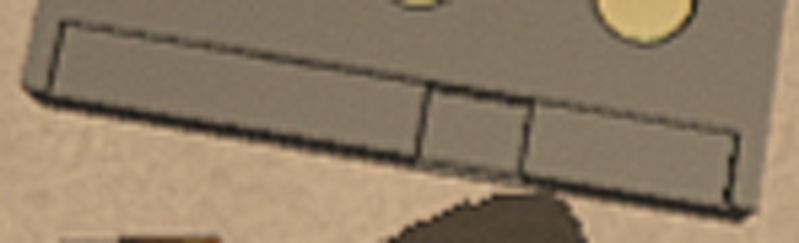

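The crop shows the notch between the lines at x≈425 and 525, on the right half of the ledge. That puts its centre at mould y ≈ -36, with 48 mm width as expected. I'll start the slide at the -y end.

```bash
cat >> h.py <<'E'
P=np.array([583.6,13.5]);YAW=-.1693
c,s=np.cos(YAW),np.sin(YAW);A=np.array([[c,-s],[s,c]])
def go(x,y,z):
    "shift and turn to mould (x,y), world z, tool down along the mould"
    st=r.sense();T=R.from_euler("xyz",st["tcp_rot"]);G=R.from_euler("xyz",[np.pi,0,YAW])
    d=T.inv().apply(np.r_[P+A@[x,y],z]-st["eef_pos"])/200
    w=(T.inv()*G).as_rotvec()/np.pi
    print(np.round(np.r_[d,w],4))
def where():
    st=r.sense();print("t",round(st["clock"],2),"mould xy",np.round(A.T@(st["eef_pos"][:2]-P),1),"z",np.round(st["eef_pos"][2],1),"F",np.round(st["contact_force"],1),"rot",np.round(st["tcp_rot"],4),"open",st["opening"])
E
python3 -c "
from h import *
go(-56,-122,180);where()"
```

```text
[ 2.1292e+00 -1.6564e+00  2.5540e-01 -3.0000e-04  1.0000e-04  1.8560e-01]
t 0.15 mould xy [-229.  -633.1] z 230.7 F [-0.9 -0.3  0. ] rot [-3.1405  0.      0.4138] open 0.9992950055536569
```

```bash
python3 -m inch '[[[1,-0.8,0,0,0,0],[1,-0.8,0,0,0,0],[1,-0.8,0,0,0,0],[1,-0.8,0,0,0,0],[1,-0.8,0,0,0,0],[1,-0.8,0,0,0,0.06],[1,-0.8,0,0,0,0.1],[1,-0.8,0,0,0,0.1856]]]' -1 40; python3 -c "
from h import *
go(-56,-122,180);where()"
```

```text
clock: 0.82
eef_pos: [371.1, -342.5, 231.2]
tcp_rot: [-3.141, -0.0, 0.047]
contact_force: [-0.1, -0.7, 0.2]
opening: -0.004
grasp_force: 0.0
[ 7.4100e-01 -1.1918e+00  2.5730e-01 -3.0000e-04  0.0000e+00  6.9000e-02]
t 0.82 mould xy [-149.5 -386.7] z 231.2 F [-0.1 -0.7  0.2] rot [-3.1406e+00 -1.0000e-04  4.7500e-02] open -0.0036591134535676494
```

```bash
python3 -m inch '[[[0.6,-0.98,0,0,0,0.069],[0.6,-0.98,0,0,0,0.069],[0.6,-0.98,0,0,0,0.069],[0.6,-0.98,0,0,0,0.069],[0.6,-0.98,0,0,0,0.069],[0.6,-0.98,0,0,0,0.069],[0.6,-0.98,0,0,0,0.069],[0.6,-0.98,0,0,0,0.069]]]'; python3 -c "
from h import *
go(-56,-122,100);where()"
```

```text
clock: 1.48
eef_pos: [480.4, -142.2, 231.1]
tcp_rot: [3.142, 0.0, -0.163]
contact_force: [-0.5, -0.5, 0.1]
opening: -0.0
grasp_force: 0.0
[ 9.910e-02 -2.439e-01  6.553e-01  0.000e+00  2.000e-04  1.900e-03]
t 1.48 mould xy [ -75.5 -170.9] z 231.1 F [-0.5 -0.5  0.1] rot [ 3.1415e+00  5.0000e-04 -1.6330e-01] open -0.0004497222162462722
```

```bash
python3 -m inch '[[[0.099,-0.244,0,0,0,0.0019],[0.099,-0.244,0,0,0,0.0019],[0.099,-0.244,0.2,0,0,0.0019],[0.099,-0.244,0.4,0,0,0.0019],[0.099,-0.244,0.6,0,0,0.0019],[0.099,-0.244,0.76,0,0,0.0019],[0.099,-0.244,0.76,0,0,0.0019],[0.099,-0.244,0.76,0,0,0.0019]]]'; python3 - <<'E'
from h import *
for i in range(2):
    where()
    a=r.grab_frame("top")[:,:,::-1][170:260,150:320]; b=r.grab_frame("scene")[:,:,::-1][130:260,160:350]
go(-56,-122,60);where()
a=cv2.resize(a,(800,300));b=cv2.resize(b,(438,300))
cv2.imwrite("pics/s1.png",np.vstack([a,np.hstack([b,np.zeros((300,362,3),np.uint8)])]))
E
```

```text
clock: 2.15
eef_pos: [506.2, -99.3, 78.4]
tcp_rot: [3.142, 0.004, -0.173]
contact_force: [0.6, -0.4, 0.1]
opening: 0.001
grasp_force: 0.0
t 2.15 mould xy [ -57.3 -124.2] z 78.4 F [ 0.6 -0.4  0.1] rot [ 3.1416  0.004  -0.1732] open 0.001071541829755638
t 2.25 mould xy [ -54.7 -124. ] z 81.0 F [ 1.  -1.1  0.1] rot [ 3.1415e+00 -2.1000e-03 -1.7300e-01] open 0.0025227797125279426
[-0.0094 -0.0086  0.1079  0.     -0.0012 -0.0011]
t 2.35 mould xy [ -54.2 -123.7] z 81.6 F [-0.1 -0.9  0.5] rot [ 3.1415 -0.0039 -0.1728] open -0.004855601944943401
```

View pics/s1.png

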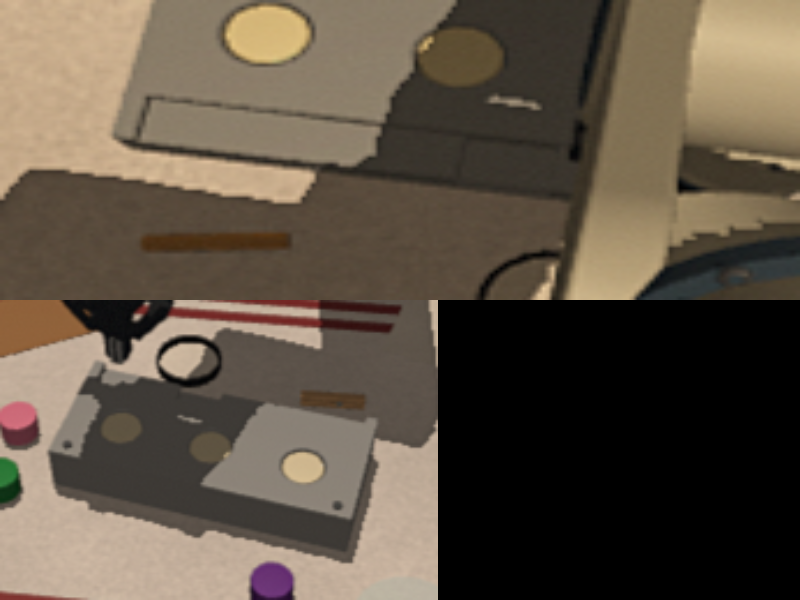

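The fingertips hang above the right end of the ledge, at about (118,345) in the scene crop. I'll go down to just above it.

```bash
python3 -m inch '[[[-0.008,-0.008,0.07,0,0,-0.001],[-0.008,-0.008,0.12,0,0,-0.001],[-0.008,-0.008,0.14,0,0,-0.001],[-0.008,-0.008,0.145,0,0,-0.001],[-0.008,-0.008,0.145,0,0,-0.001],[-0.008,-0.008,0.145,0,0,-0.001]]]'; python3 -c "
from h import *
go(-56,-122,45);where()"
```

```text
clock: 2.85
eef_pos: [506.8, -97.0, 50.7]
tcp_rot: [3.142, -0.001, -0.169]
contact_force: [0.4, -0.0, 0.2]
opening: 0.003
grasp_force: 0.0
[ 0.0057  0.0009  0.0287  0.     -0.0002  0.    ]
t 2.85 mould xy [ -57.1 -121.8] z 50.7 F [ 0.4 -0.   0.2] rot [ 3.1415e+00 -6.0000e-04 -1.6920e-01] open 0.0032119906745268416
```

```bash
python3 -m inch '[[[0.004,0,0.01,0,0,0],[0.004,0,0.018,0,0,0],[0.004,0,0.023,0,0,0],[0.004,0,0.026,0,0,0],[0.004,0,0.028,0,0,0],[0.004,0,0.028,0,0,0]]]'; python3 -c "
from h import *
where()"
```

```text
clock: 3.35
eef_pos: [507.2, -97.0, 45.1]
tcp_rot: [3.142, 0.0, -0.169]
contact_force: [-1.5, 0.1, 6.0]
opening: -0.003
grasp_force: 3.3
t 3.35 mould xy [ -56.7 -121.8] z 45.1 F [-1.5  0.1  6. ] rot [ 3.1416e+00  1.0000e-04 -1.6930e-01] open -0.0031664056648828625
```

Contact: z = 45.1 (the ledge top) at 6 N. Now the slide towards the middle.

```bash
python3 -m inch '[[[0.003,-0.04,0.002,0,0,0],[0.003,-0.08,0.002,0,0,0],[0.003,-0.12,0.002,0,0,0],[0.003,-0.16,0.002,0,0,0],[0.003,-0.2,0.002,0,0,0],[0.003,-0.24,0.002,0,0,0],[0.003,-0.28,0.002,0,0,0],[0.003,-0.28,0.002,0,0,0]]]'; python3 -c "
from h import *
where()"
```

```text
clock: 4.02
eef_pos: [518.3, -41.3, 45.1]
tcp_rot: [-3.142, -0.002, -0.169]
contact_force: [-0.1, 3.2, 6.6]
opening: -0.001
grasp_force: 3.8
t 4.02 mould xy [-55.1 -65. ] z 45.1 F [-0.1  3.2  6.6] rot [-3.1415e+00 -1.9000e-03 -1.6870e-01] open -0.001347347937680041
```

```bash
for k in 1 2; do python3 -m inch '[[[0,-0.015,0.001,0,0,0],[0,-0.03,0.001,0,0,0],[0,-0.03,0.001,0,0,0]]]' >/dev/null; python3 -c "
from h import *
where()"; done
```

```text
t 4.27 mould xy [-55. -60.] z 45.0 F [-1.5 -3.1  9.4] rot [ 3.1409e+00 -2.2000e-03 -1.6860e-01] open -0.0012739678227915222
t 4.52 mould xy [-54.9 -54. ] z 44.9 F [-0.3 -3.2 10.3] rot [ 3.141e+00 -2.400e-03 -1.688e-01] open 0.0009504024551208597
```

```bash
for k in 1 2; do python3 -m inch '[[[-0.002,-0.01,0,0,0,0],[-0.002,-0.02,0,0,0,0],[-0.002,-0.02,0,0,0,0]]]' >/dev/null; python3 -c "
from h import *
where()"; done
```

```text
t 4.77 mould xy [-56.5 -49.6] z 43.9 F [-0.7 -0.9 -0.8] rot [-3.1415  0.     -0.1693] open -0.0004882820384586974
t 5.02 mould xy [-57.1 -45.4] z 43.7 F [ 0.1 -0.5  0.4] rot [-3.1415e+00  4.0000e-04 -1.6910e-01] open 0.003145524699293479
```

Notch felt: the force fell to zero and the tip dropped below the ledge at y ≈ -50. I'll centre over the notch at y ≈ -36 and go down to the key.

```bash
python3 -m inch '[[[0.006,-0.02,0,0,0,0],[0.009,-0.04,0,0,0,0],[0.009,-0.047,0,0,0,0],[0.009,-0.047,0.01,0,0,0],[0.009,-0.047,0.025,0,0,0],[0.009,-0.047,0.03,0,0,0],[0.009,-0.047,0.03,0,0,0]]]' >/dev/null; python3 -c "
from h import *
where()"
```

```text
t 5.6 mould xy [-55.5 -36.5] z 37.4 F [-0.1  0.2 -0.3] rot [ 3.1415e+00  8.0000e-04 -1.6930e-01] open 0.0034013675619630184
```

```bash
python3 -m inch '[[[0.002,0,0.012,0,0,0],[0.002,0,0.02,0,0,0],[0.002,0,0.03,0,0,0],[0.002,0,0.04,0,0,0],[0.002,0,0.05,0,0,0],[0.002,0,0.055,0,0,0],[0.002,0,0.058,0,0,0],[0.002,0,0.058,0,0,0]]]' >/dev/null; python3 -c "
from h import *
where()"
```

```text
t 6.27 mould xy [-54.6 -36.4] z 26.2 F [-0.7 -0.4 -0.6] rot [ 3.1416e+00 -2.0000e-04 -1.6920e-01] open -0.0007158625272590404
```

```bash
for k in 1 2; do python3 -m inch '[[[0,0,0.005,0,0,0],[0,0,0.008,0,0,0],[0,0,0.008,0,0,0],[0,0,0.008,0,0,0]]]' >/dev/null; python3 -c "
from h import *
where()"; done
```

```text
t 6.6 mould xy [-54.6 -36.4] z 24.9 F [-1.2 -1.5  7.5] rot [ 3.1416e+00 -2.0000e-04 -1.6930e-01] open 0.0015393632597891396
t 6.93 mould xy [-54.7 -36.4] z 24.6 F [-6.8 -1.3 25.2] rot [-3.1416e+00 -1.0000e-04 -1.6930e-01] open -0.0005592261211470665
```

Hard stop at z = 24.6, with the force up to 25 N, so the key is fully down. Now I'll lift straight out and retreat.

```bash
python3 -m inch '[[[0,0,-0.02,0,0,0],[-0.003,0,-0.06,0,0,0],[-0.003,0,-0.15,0,0,0],[-0.003,0,-0.3,0,0,0],[-0.003,0,-0.5,0,0,0],[-0.003,0,-0.7,0,0,0],[-0.003,0,-0.85,0,0,0],[-0.003,0,-0.85,0,0,0]]]' >/dev/null; python3 -m inch '[[[-0.1,0.2,0,0,0,0],[-0.2,0.4,0,0,0,0],[-0.3,0.6,0,0,0,0],[-0.4,0.8,0,0,0,0],[-0.4,0.95,0,0,0,0],[-0.4,0.95,0,0,0,0],[-0.4,0.95,0,0,0,0],[-0.4,0.95,0,0,0,0]]]' >/dev/null; python3 - <<'E'
from h import *
where()
a=r.grab_frame("top")[:,:,::-1][130:300,60:450]; b=r.grab_frame("scene")[:,:,::-1][130:260,60:440]
cv2.imwrite("pics/s2.png",np.vstack([cv2.resize(a,(760,331)),cv2.resize(b,(760,260))]))
E
```

```text
t 8.27 mould xy [-135.5 -226.3] z 192.8 F [ 0.2  0.3 -0.2] rot [-3.141e+00  4.000e-04 -1.707e-01] open 0.0019781908252825974
```

View pics/s2.png

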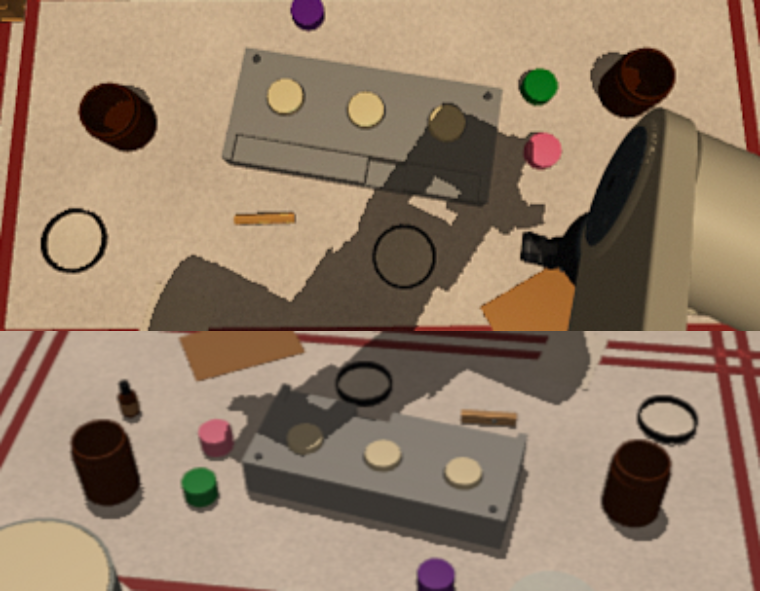

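The pucks now stand proud, at (285,96), (366,109) and (447,122). The bystanders are where they were, and the arm is clear.

```bash
python3 -c "
from rig import r
print(r.sign_off())"
```

```text
the job is handed in; nothing more can be done
None
```

Job handed in: I found the notch by sliding along the ledge and pressed the key down to its hard stop; the last pictures show all three pucks raised in their pockets, the bystanders undisturbed and the arm clear.

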